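# Lock the stop rod of a stacking jig with its spring button

## Robot

A 6-joint arm with a two-finger parallel gripper is mounted at the origin on a cart in front of the work surface, level with it; the furniture and walls round the work are solid. World frame = base frame: x ahead of the robot, y to its left, z up, the work surface at z = 0. Lengths are in mm, angles in degrees, forces in N, time in s.
With the tool pointing down it reaches from about 250 to 850 mm from the base axis. Payload 12.5 kg.
Tool frame: the origin (TCP) lies midway between the tips of the shut fingers; the grasp point (between the pads) lies 19 mm behind it (env.tcp_to_grasp is the distance from the TCP to the grasp point, in mm); z points along the fingers, y is the direction in which the jaws open and shut (so a half turn about z gives the same grasp; the last joint's range is limited). The gripper opens to 93 mm and grips with 3 to 60 N. Pads are 15 mm wide; open, the fingers measure 128 mm over their backs; the gripper's body (75 mm by 188 mm) begins 65 mm behind the grasp point.
Start: joints at [-79.103, 20.094, 94.641, -0, 65.266, -4.847], TCP at [149.265, -529.343, 218.633] pointing down, gripper open.
Joint ranges: [-157.81, 157.81], [-45, 120.19], [0.68, 151.7], [-89.99, 269.99], [4.06, 180], [-164.3, 164.3]. Speed limits (degrees/s): [127.2, 127.2, 159.86, 180, 180, 180].

## Interface

Orientations are given as [roll, pitch, yaw] about the fixed x, y, z axes, in that order (R = Rz(yaw) Ry(pitch) Rx(roll)).
In Python, from station import env gives the robot as it stands.
- The arm moves only by the shell command python3 -m handwheel 'ROWS' [OPENING] [FORCE]. ROWS is a JSON object of lists of equal length, an entry for each row: "delta_pos": the shift along the world's x, y, z in mm, a list of three; "twist": the turn about the world's z in rad. A call has exactly 10 rows; each row shifts and turns the commanded pose from where the row before left it; what a row does not reach is not made up. A row lasts 1/12 s, in which the tool goes at most 41.7 mm and 7.16 degrees, less where a joint would pass 70% of its speed; a pose out of reach is approached as far as the arm can. A call with a gripper value outside its range is refused whole. OPENING is the opening, from 0 (shut) to 1 (fully open), set as the call begins (- or left out, the last holds). The fingers move at their own pace and stop on an object; FORCE is the grip in N (left out, the last holds). Time passes only in rows, so rows that do not move let the fingers close, or fill a call up. It gives the time, the measured TCP pose, the force and the opening at its end, in the units of the state.
- env.observe(): the state, without advancing time (a new reading comes with each control period).
- env.capture(name): name is "scene" or "top" or "wrist"; returns a dict with "frame" (480x640x3 uint8, red, green, blue), "camera_matrix" (3x3 intrinsics, pixels), "cam_to_world" (4x4, takes a point from camera to world coordinates); the wrist camera has in their place "hand_eye" (4x4, takes a point from camera to tool coordinates, whose origin is the TCP and whose axes are the flange's). Camera axes: x right, y up, looking along -z (the intrinsics and any distortion apply to the point x, -y, -z); pixel columns grow to the right and rows downward; lengths in mm; the calibration is good to about 2 mm. A picture is of the moment at which its call begins: read the wrist's pose just before it. There is no depth.
- env.close_job(): hands the job in, once; it reports no verdict.
Trained networks look in the newest picture that a camera, given by its name, has taken for a name from the list of things; names that differ only in an ending like _2 or _b are one class to them, and where a whole thing is asked for, a point or a joint stands for the part that bears it (a point fixed in the world has none). Each returns a list of dicts, best first, with "p" (0 to 1); they miss things now and then, are a little off and sometimes report something else, mostly with a low value. They report only what shows in the picture. A call takes as long as a camera call.
- env.boxes_of(camera, query): "bbox" ([centre column, centre row, width, height] in pixels, round what is visible of it).
The state is a dict: "t": time; "q": joint angles; "dq": joint speeds; "joint_torque": joint torques, N m; "tcp_pos": TCP position; "tool_rot": TCP orientation; "ft_force": force on the tool from outside, world axes, zero at the start; "torque": the same for the moment, N m; "opening": finger opening in mm.
Only numpy, scipy, OpenCV 4.12 (cv2) and the standard library are available. Lean on these libraries where they do the work, as an engineer would, in place of code of your own. Each camera call takes 0.05 s, during which the arm holds its last target.

## Task

The stop rod of the plate-stacking jig stands pulled out. Press its spring button flush, slide the rod so that the button goes under the sleeve's mouth, then push the rod on by its end plate until the button pops up in the sleeve's hole and locks. Work gently, without forcing rod or button against the sleeve, and do not shift the loose things that stand beside the jig.

Things in the scene. Friction and masses are not known exactly. Their poses are not given: they have to be found in the camera images.
- jig: Stacking jig fixed to the table: dark steel base plate 205x110x12 mm (x -20 to 185, y -55 to 55 in its frame), a square steel sleeve tube over its middle line (38x38 mm outside, wall 4, x 0 to 67), at the far end a standing plate pack 157 mm high before a fence. Origin: on the table below the sleeve's near end (mouth). x: along the sleeve, the way the rod is pushed in; z up.
- stop_rod (a joint): How far the square rod (28x28 mm, over the jig's middle line) is pushed in, m: 0 fully out, starts at 0 to 0.012; the button's centre is at x = -0.030 + this value in the jig's frame. The button's front meets the mouth at 0.020 and lies centred under the sleeve's hole (24x14 mm, at x = 0.030) at 0.060. 1.5 N friction, stays where left; the popped-up button stops it after 2 mm either way.
- button (a joint): How far the steel button on the rod's top is pressed, m: 0 out, 0.009 flush with the rod; 20 mm long (along x), 12 wide. The spring pushes 3 N when out, 8 N when flush; then the bare rigid rod stops a finger wider than the button. At most 2 mm proud, its rounded end slips under the sleeve's top wall, which then holds it at 0.008; prouder, it butts on the mouth.
- tape: Roll of tape lying flat, 100 mm across, 25 mm high, a bystander left of the jig. Origin: centre of its underside.
- bushing: Short lead bushing standing, 26 mm across, 30 mm high, a bystander right of the jig. Origin: centre of its underside.
- plug: Vent plug standing on its cap, 30 mm across, 31 mm high, a bystander right of the jig. Origin: centre of its underside.
- mouth (a point): A point in the jig's frame, [0, 0, 70] mm, near the mouth's upper edge. Sleeve and rod are set higher or lower together by a hidden amount: rod's top 65 to 77 mm above the table (feel for it); button's top, out, 9 mm higher; sleeve's top 5 mm and the bead round its mouth (6 mm long) 14.5 mm above the rod's top.
- behind_plate (a point): A free point on the jig's middle line behind the rod's end plate, [-120, 0, 80] mm in the jig's frame (fixed to the jig, not to the rod). The end plate stands upright, 10 mm thick along x, 44 wide, reaching 30 mm above the rod's top; its front face is 40, its back face 50 mm behind the button's centre.

How it is judged:
By the outcome, as a careful person would: the job done as asked, in the order asked, and still so for the second after the job is handed in, with the robot touching nothing.
It also fails if it takes over 64 s, if anything falls off the work surface, if the arm or the gripper's body presses on something with over 40 N, if the wrist force passes 120 N, or if a joint passes its speed limit or range.

## Working session

There is one attempt and no reset: what is moved stays moved. The work goes in short steps, Python scripts to look and compute and a shell command to move; the robot and the scene stay as the last step left them, time stands still between calls to the robot, and variables do not carry over. Pictures are saved under pics/ and viewed, and the job is handed in when it is done.

```bash
ls; mkdir -p pics; python3 - <<'E'
from station import env
import cv2
print(env.observe(), env.tcp_to_grasp)
for n in ["scene","top","wrist"]:
    c=env.capture(n); cv2.imwrite(f"pics/{n}0.png",c["frame"][:,:,::-1])
    print(n,c["camera_matrix"],c.get("cam_to_world",c.get("hand_eye")))
    for q in ["jig","stop_rod","button","tape","bushing","plug"]:
        print(q,[(b["bbox"],round(b["p"],2)) for b in env.boxes_of(n,q)[:2]])
E
```

```text
pics
{'t': 0.0, 'q': array([-7.91000515e+01,  2.01240053e+01,  9.46779993e+01, -4.66461608e-04,
        6.52649739e+01, -4.84670782e+00]), 'dq': array([-0.1229276 , -0.00597969,  0.02505542,  0.03799161,  0.03844916,
       -0.09787593]), 'joint_torque': array([ 8.82536642e-04, -4.97324109e+01, -2.85254538e+01,  6.99897367e-02,
        2.57111667e-02, -1.03716945e-04]), 'tcp_pos': array([ 149.22203791, -529.00494866,  218.0976432 ]), 'tool_rot': array([-1.79933225e+02, -5.23710310e-03,  1.57468487e+01]), 'ft_force': array([ 0.62880001,  0.93998074, -0.18004386]), 'torque': array([-0.00875715,  0.00931231, -0.0403224 ]), 'opening': 92.78051656883565} 18.8
scene [[444.6454536    0.         324.46088909]
 [  0.         444.6454536  238.35990794]
 [  0.           0.           1.        ]] [[-5.61572843e-01  6.13246930e-01 -5.55485503e-01  5.77413717e+01]
 [-8.27410698e-01 -4.11947693e-01  3.81694425e-01  6.61104321e+02]
 [ 5.24196275e-03  6.73963872e-01  7.38745708e-01  6.88100334e+02]
 [ 0.00000000e+00  0.00000000e+00  0.00000000e+00  1.00000000e+00]]
jig [([306.4, 225.1, 93.9, 131.9], 
[... 688 characters left out ...]
00000e+00]]
jig [([316.1, 212.2, 81.7, 131.1], 0.65)]
stop_rod [([321.8, 264.1, 40.7, 103.5], 0.55)]
button []
tape [([270.2, 305.9, 55.6, 60.3], 0.66), ([316.0, 213.1, 88.3, 127.1], 0.51)]
bushing []
plug [([386.0, 310.7, 19.7, 18.8], 0.62)]
wrist [[430.99983916   0.         324.19267029]
 [  0.         430.99983916 244.63085183]
 [  0.           0.           1.        ]] [[-5.86084016e-04  9.61769703e-01  2.73858895e-01  7.57446891e+01]
 [ 9.99999457e-01  7.99756344e-04 -6.68584180e-04 -3.32221102e-01]
 [-8.62044397e-04  2.73858354e-01 -9.61769649e-01 -1.65629585e+02]
 [ 0.00000000e+00  0.00000000e+00  0.00000000e+00  1.00000000e+00]]
jig []
stop_rod []
button []
tape []
bushing []
plug []
```

```bash
python3 - <<'E'
import cv2
a=cv2.imread("pics/top0.png")[130:350,220:440]
cv2.imwrite("pics/topc.png",cv2.resize(a,(660,600)if 0 else None,fx=2.7,fy=2.7,interpolation=cv2.INTER_CUBIC))
a=cv2.imread("pics/scene0.png")[150:360,230:450]
cv2.imwrite("pics/scenec.png",cv2.resize(a,None,fx=2.8,fy=2.8,interpolation=cv2.INTER_CUBIC))
E
```

```text
(no output)
```

View pics/topc.png

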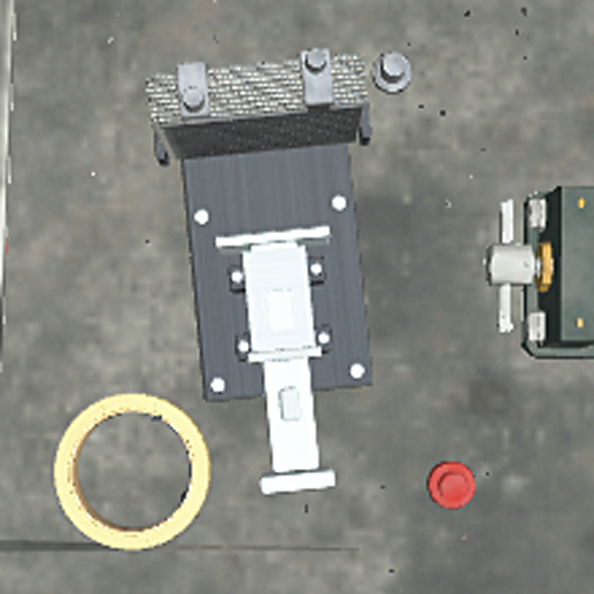

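View pics/scenec.png

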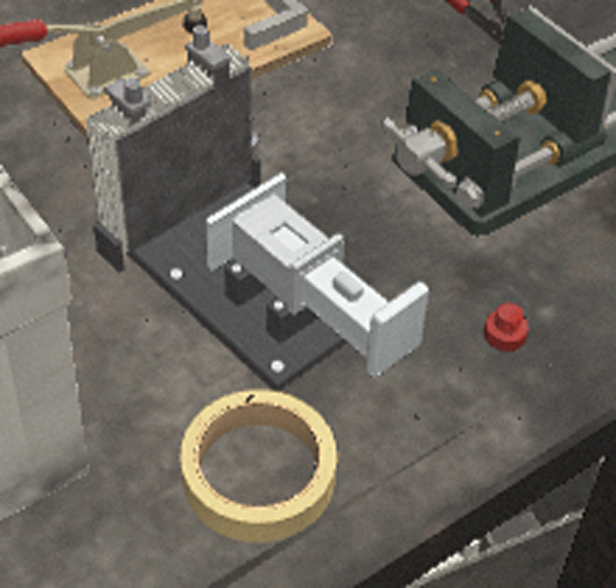

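View pics/scene0.png

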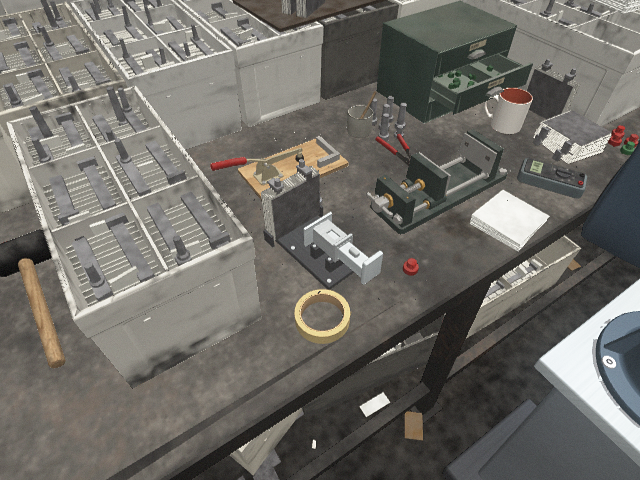

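Top view: the jig stands upright in the picture, base near corners at crop (205,400) and (371,383), button at (290,403), end plate at (298,481). The tape is lower left, the red plug lower right and the bushing right of the pack. Next I work out the pose.

```bash
cat > h.py <<'E'
from station import env
import numpy as np
def ray(c,u,v):
    K=c["camera_matrix"];T=c["cam_to_world"]
    p=np.linalg.solve(K,[u,v,1]);d=T[:3,:3]@[p[0],-p[1],-p[2]]
    return T[:3,3],d
def atz(c,u,v,z):
    o,d=ray(c,u,v);return o+d*(z-o[2])/d[2]
def proj(c,P):
    T=c["cam_to_world"];q=T[:3,:3].T@(np.asarray(P)-T[:3,3]);q=np.array([q[0],-q[1],-q[2]])
    k=c["camera_matrix"]@q;return k[:2]/k[2]
def tri(a,b):
    (o1,d1),(o2,d2)=a,b
    A=np.stack([d1,-d2],1);s=np.linalg.lstsq(A,o2-o1,rcond=None)[0]
    p,q=o1+d1*s[0],o2+d2*s[1];return (p+q)/2,np.linalg.norm(p-q)
E
python3 - <<'E'
from h import *
np.set_printoptions(precision=1,suppress=True)
t=env.capture("top");s=env.capture("scene")
T=lambda x,y:(220+x/2.7,130+y/2.7)
S=lambda x,y:(230+x/2.8,150+y/2.8)
for n,p in dict(nl=(205,400),nr=(371,383),fl=(183,158),s1=(202,216),s2=(339,203),s3=(218,384),s4=(357,370)).items():
    print(n,atz(t,*T(*p),12))
print("s1,s3,s_scene",atz(s,*S(176,274),12),atz(s,*S(278,366),12), "near corner",atz(s,*S(278,387),12))
print("btn",tri(ray(t,*T(290,403)),ray(s,*S(348,286))))
print("plate top L,R",tri(ray(t,*T(262,487)),ray(s,*S(373,320))) if 0 else "", [atz(t,*T(*p),100) for p in [(262,492),(335,484),(261,477),(334,471)]])
print("plug",atz(t,*T(452,483),31),"tape",atz(t,*T(132,470),25),"bush",atz(t,*T(392,72),30))
E
```

```text
nl [463.2 374.2  12. ]
nr [476.7 267.2  12. ]
fl [620.9 393.   12. ]
s1 [582.9 379.5  12. ]
s2 [593.5 290.2  12. ]
s3 [473.8 366.1  12. ]
s4 [484.9 276.4  12. ]
s1,s3,s_scene [580.2 379.3  12. ] [471.2 365.2  12. ] near corner [456.8 375.1  12. ]
btn (array([462.2, 318.2,  73.4]), np.float64(1.9214172706937371))
plate top L,R  [array([411.1, 333.9, 100. ]), array([416.7, 291.7, 100. ]), array([419.7, 334.7, 100. ]), array([424.1, 292.4, 100. ])]
plug [414.9 216.1  31. ] tape [417.9 418.5  25. ] bush [676.8 258.4  30. ]
```

```bash
R='{"delta_pos":[[10,28.2,0],[10,28.2,0],[10,28.2,0],[10,28.2,0],[10,28.2,0],[10,28.2,0],[10,28.2,0],[10,28.2,0],[10,28.2,0],[10,28.2,0]],"twist":[-0.005,-0.005,-0.005,-0.005,-0.005,-0.005,-0.005,-0.005,-0.005,-0.005]}'; : ; python3 -m handwheel '{"delta_pos":[[10,28.2,0],[10,28.2,0],[10,28.2,0],[10,28.2,0],[10,28.2,0],[10,28.2,0],[10,28.2,0],[10,28.2,0],[10,28.2,0],[10,28.2,0]],"twist":[-0.005,-0.005,-0.005,-0.005,-0.005,-0.005,-0.005,-0.005,-0.005,-0.005]}' 0 10
```

```text
t: 1.98
tcp_pos: [249.4, -246.0, 218.8]
tool_rot: [180.0, -0.0, 12.8]
ft_force: [-0.7, 0.3, 0.1]
opening: 30.7
```

```bash
python3 -m handwheel '{"delta_pos":[[10,28.2,0],[10,28.2,0],[10,28.2,0],[10,28.2,0],[10,28.2,0],[10,28.2,0],[10,28.2,0],[10,28.2,0],[10,28.2,0],[10,28.2,0]],"twist":[-0.005,-0.005,-0.005,-0.005,-0.005,-0.005,-0.005,-0.005,-0.005,-0.005]}' &&
python3 -m handwheel '{"delta_pos":[[10,28.2,0],[10,28.2,0],[10,28.2,0],[10,28.2,0],[10,28.2,0],[10,28.2,0],[10,28.2,0],[10,28.2,0],[10,28.2,0],[10,28.2,0]],"twist":[-0.005,-0.005,-0.005,-0.005,-0.005,-0.005,-0.005,-0.005,-0.005,-0.005]}'
python3 - <<'E'
from h import *
import cv2
o=env.observe();c=env.capture("wrist");print(o["tcp_pos"],o["tool_rot"],o["ft_force"],o["opening"])
cv2.imwrite("pics/w1.png",c["frame"][:,:,::-1])
for q in ["jig","stop_rod","button"]: print(q,[(b["bbox"],round(b["p"],2)) for b in env.boxes_of("wrist",q)[:2]])
E
```

```text
t: 2.82
tcp_pos: [349.5, 36.3, 218.9]
tool_rot: [180.0, -0.0, 10.0]
ft_force: [0.4, -0.5, 0.7]
opening: 0.4
t: 3.65
tcp_pos: [449.5, 318.2, 218.6]
tool_rot: [180.0, -0.0, 7.1]
ft_force: [0.4, -0.3, -0.6]
opening: 0.8
[449.48669139 318.22260672 218.56912942] [ 1.79998172e+02 -2.54221007e-03  7.14978984e+00] [ 0.44895324 -0.31584836 -0.58049236] 0.774536785558452
jig [([324.7, 94.3, 140.0, 187.5], 0.97)]
stop_rod [([325.1, 173.8, 108.2, 226.8], 0.64)]
button [([323.8, 216.0, 18.4, 26.8], 0.7)]
```

View pics/w1.png

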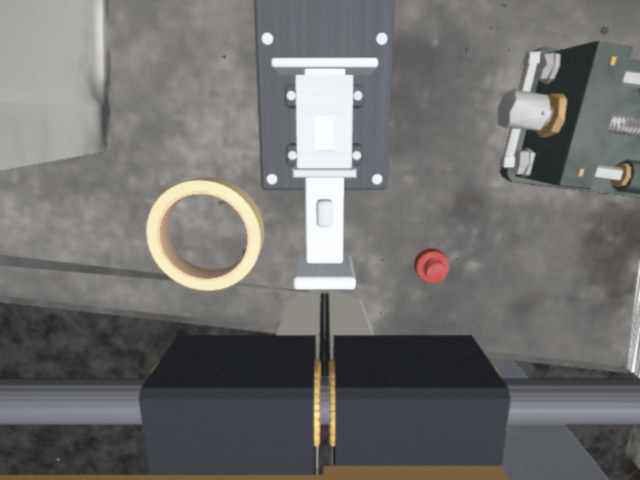

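```bash
cat >> h.py <<'E'
from scipy.spatial.transform import Rotation as Ro
def wcam(c,o):
    W=np.eye(4);W[:3,:3]=Ro.from_euler("xyz",o["tool_rot"],degrees=True).as_matrix();W[:3,3]=o["tcp_pos"]
    d=dict(c);d["cam_to_world"]=W@c["hand_eye"];return d
E
python3 - <<'E'
from h import *
import cv2
np.set_printoptions(precision=1,suppress=True)
o=env.observe();c=env.capture("wrist");c=wcam(c,o)
R=Ro.from_euler("z",7,degrees=True).as_matrix()
for n,p,z in [("s1",(267,39),12),("s2",(382,39),12),("s3",(272,179),12),("s4",(377,179),12),("baseNL",(261,188),12),("baseNR",(389,187),12)]: print(n,atz(c,*p,z))
for r in (65,69,73):
    print(r,"btn",atz(c,324,212,r+9),"front/back",atz(c,324,199,r+9),atz(c,324,227,r+5),"mouth bead near",atz(c,324,177,r+14.5),"far",atz(c,324,170,r+14.5),"plate back top",atz(c,324,289,r+30),"front",atz(c,324,280,r+30),"rod w",atz(c,306,200,r)-atz(c,344,200,r),"platew",atz(c,294,282,r+30)-atz(c,355,282,r+30))
a=c["frame"][150:310,260:390,::-1]
cv2.imwrite("pics/w1c.png",cv2.resize(a,None,fx=3.7,fy=3.7,interpolation=cv2.INTER_CUBIC))
E
```

```text
s1 [580.8 378.8  12. ]
s2 [592.2 288.7  12. ]
s3 [471.6 364.8  12. ]
s4 [482.8 275.2  12. ]
baseNL [462.7 373.5  12. ]
baseNR [477.3 263.8  12. ]
65 btn [461.1 318.5  74. ] front/back [470.6 319.7  74. ] [449.  316.9  70. ] mouth bead near [487.1 321.7  79.5] far [491.9 322.4  79.5] plate back top [409.6 312.   95. ] front [416.4 312.9  95. ] rod w [-3.5 28.2  0. ] platew [-5.4 43.2  0. ]
69 btn [461.9 318.6  78. ] front/back [471.3 319.8  78. ] [449.9 317.1  74. ] mouth bead near [487.6 321.8  83.5] far [492.3 322.4  83.5] plate back top [411.2 312.2  99. ] front [417.9 313.1  99. ] rod w [-3.5 27.8  0. ] platew [-5.3 42.6  0. ]
73 btn [462.7 318.7  82. ] front/back [472.  319.9  82. ] [450.9 317.2  78. ] mouth bead near [488.  321.9  87.5] far [492.8 322.5  87.5] plate back top [412.7 312.4 103. ] front [419.4 313.2 103. ] rod w [-3.5 27.5  0. ] platew [-5.3 42.   0. ]
```

View pics/w1c.png

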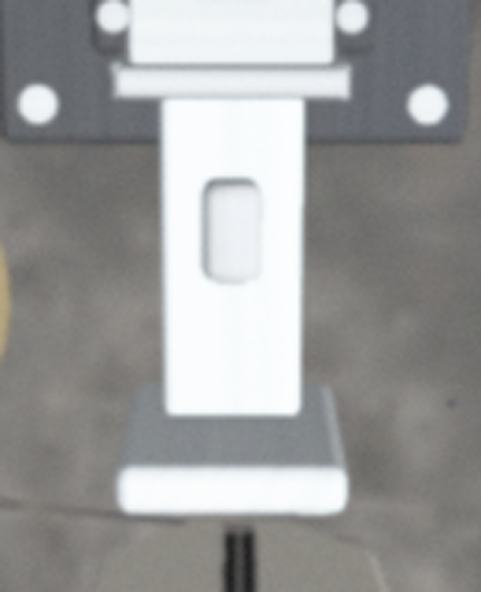

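Measured: mouth at about (487.5, 321.3), yaw 7°, button centre at about (461.5, 318.5), so the rod is in about 4 mm. I'll press on the rear half of the button, 8 mm behind its centre, which keeps the finger clear of the bead.

```bash
python3 -m handwheel '{"delta_pos":[[0.8,-0.1,-12],[0.8,-0.1,-12],[0.8,-0.1,-12],[0.8,-0.1,-12],[0.8,-0.2,-12],[0,0,-12],[0,0,-12],[0,0,-12],[0,0,-12],[0,0,-12]],"twist":[-0.001,-0.001,0,0,0,0,0,0,0,0]}' 
python3 -m handwheel '{"delta_pos":[[0,0,-1],[0,0,-1],[0,0,-1],[0,0,-1],[0,0,-1],[0,0,-1],[0,0,-1],[0,0,-1],[0,0,0],[0,0,0]],"twist":[0,0,0,0,0,0,0,0,0,0]}'
```

```text
t: 4.73
tcp_pos: [453.2, 315.1, 98.4]
tool_rot: [-180.0, -0.0, 7.0]
ft_force: [0.1, 0.2, 0.1]
opening: 0.4
t: 5.57
tcp_pos: [453.2, 316.1, 90.6]
tool_rot: [180.0, 0.0, 7.0]
ft_force: [-0.2, 0.4, 0.3]
opening: 0.6
```

```bash
python3 - <<'E'
from h import *
import cv2
o=env.observe();c=env.capture("wrist");print(o["tcp_pos"],o["tool_rot"],o["ft_force"],o["opening"])
cv2.imwrite("pics/w2.png",c["frame"][:,:,::-1])
E
python3 -m handwheel '{"delta_pos":[[0,0.2,-0.5],[0,0.2,-0.5],[0,0.2,-0.5],[0,0.2,-0.5],[0,0.2,-0.5],[0,0,-0.5],[0,0,-0.5],[0,0,-0.5],[0,0,0],[0,0,0]],"twist":[0,0,0,0,0,0,0,0,0,0]}'
```

```text
[453.24272533 316.0677036   90.60860224] [1.79997960e+02 3.98098934e-03 7.03914944e+00] [-0.19610471  0.37224072  0.27012832] 0.5664643316436869
t: 6.45
tcp_pos: [453.3, 317.1, 86.6]
tool_rot: [180.0, 0.0, 7.0]
ft_force: [0.5, 0.4, 0.3]
opening: 0.5
```

View pics/w2.png

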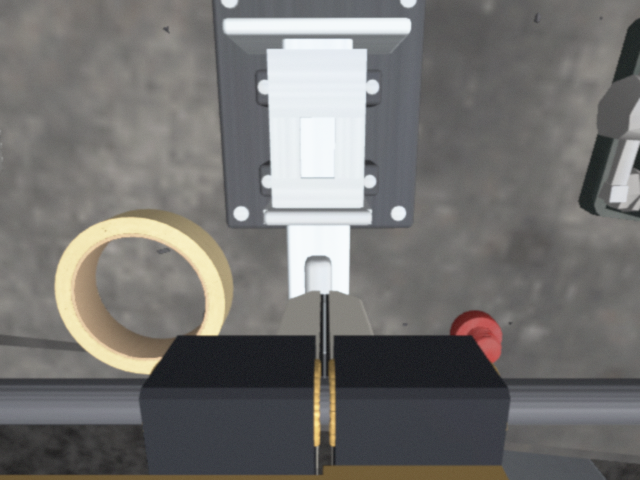

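The fingertip sits over the rear of the button, about 1 to 2 mm to the right of its line (corrected). I keep feeling downwards.

```bash
python3 -m handwheel '{"delta_pos":[[0,0.2,-0.5],[0,0.2,-0.5],[0,0.1,-0.5],[0,0,-0.5],[0,0,-0.5],[0,0,-0.5],[0,0,-0.5],[0,0,-0.5],[0,0,0],[0,0,0]],"twist":[0,0,0,0,0,0,0,0,0,0]}'
```

```text
t: 7.28
tcp_pos: [453.3, 317.5, 82.8]
tool_rot: [180.0, -0.0, 7.0]
ft_force: [-0.6, -1.1, 2.6]
opening: 0.4
```

```bash
python3 -m handwheel '{"delta_pos":[[0,0,-0.5],[0,0,-0.5],[0,0,-0.5],[0,0,-0.5],[0,0,-0.5],[0,0,-0.5],[0,0,-0.5],[0,0,-0.5],[0,0,0],[0,0,0]],"twist":[0,0,0,0,0,0,0,0,0,0]}'
```

```text
t: 8.12
tcp_pos: [453.3, 317.5, 78.7]
tool_rot: [180.0, -0.0, 7.0]
ft_force: [-1.1, -1.2, 4.2]
opening: 0.3
```

```bash
python3 -m handwheel '{"delta_pos":[[0,0,-0.4],[0,0,-0.4],[0,0,-0.4],[0,0,-0.4],[0,0,-0.4],[0,0,-0.4],[0,0,-0.3],[0,0,-0.3],[0,0,0],[0,0,0]],"twist":[0,0,0,0,0,0,0,0,0,0]}'
```

```text
t: 8.95
tcp_pos: [453.4, 317.6, 75.9]
tool_rot: [-180.0, -0.0, 7.0]
ft_force: [-1.8, -1.0, 6.6]
opening: 0.6
```

```bash
python3 -m handwheel '{"delta_pos":[[0,0,-0.3],[0,0,-0.3],[0,0,-0.3],[0,0,-0.3],[0,0,-0.2],[0,0,-0.2],[0,0,0],[0,0,0],[0,0,0],[0,0,0]],"twist":[0,0,0,0,0,0,0,0,0,0]}'
```

```text
t: 9.78
tcp_pos: [453.5, 317.6, 74.4]
tool_rot: [-180.0, -0.0, 7.0]
ft_force: [-1.4, -2.7, 7.1]
opening: 0.0
```

```bash
python3 -m handwheel '{"delta_pos":[[0,0,-0.2],[0,0,-0.2],[0,0,-0.2],[0,0,-0.1],[0,0,0],[0,0,0],[0,0,0],[0,0,0],[0,0,0],[0,0,0]],"twist":[0,0,0,0,0,0,0,0,0,0]}'
```

```text
t: 10.62
tcp_pos: [453.7, 317.6, 73.9]
tool_rot: [-180.0, -0.1, 7.0]
ft_force: [-0.1, -2.5, 10.1]
opening: 0.6
```

Rod top is at about 74 mm and the button is flush with about 10 N. Next I slide forward along the jig's x.

```bash
python3 -m handwheel '{"delta_pos":[[1.2,0.15,0],[1.2,0.15,0],[1.2,0.15,0],[1.2,0.15,0],[1.2,0.15,0],[1.2,0.15,0],[1.2,0.15,0],[1.2,0.15,0],[0,0,0],[0,0,0]],"twist":[0,0,0,0,0,0,0,0,0,0]}'; python3 - <<'E'
from h import *
import cv2
o=env.observe();c=env.capture("wrist");print(o["tcp_pos"],o["tool_rot"],o["ft_force"],o["opening"])
cv2.imwrite("pics/w3.png",c["frame"][:,:,::-1])
E
```

```text
t: 11.45
tcp_pos: [463.6, 318.9, 73.9]
tool_rot: [-180.0, -0.1, 7.0]
ft_force: [-0.5, -2.7, 9.1]
opening: 0.6
[463.55894451 318.85425224  73.89650463] [-1.79982739e+02 -8.82654200e-02  7.03483869e+00] [-0.48913434 -2.66939881  9.09962505] 0.6288363274947162
```

View pics/w3.png

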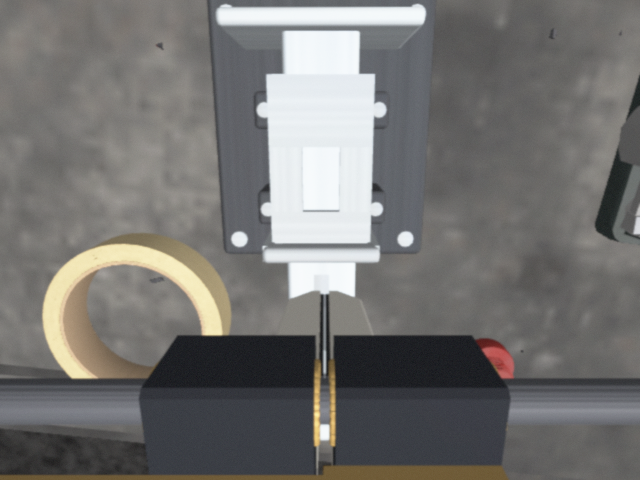

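```bash
python3 - <<'E'
from h import *
import cv2
np.set_printoptions(precision=1,suppress=True)
o=env.observe();c=env.capture("wrist");c=wcam(c,o);t=env.capture("top");s=env.capture("scene")
print("btn front",atz(c,322,276,74),"fing front",atz(c,324,293,74),"bead",atz(c,322,262,88.5),atz(c,322,248,88.5))
cv2.imwrite("pics/a.png",cv2.resize(c["frame"][230:330,250:400,::-1],None,fx=5,fy=5,interpolation=cv2.INTER_CUBIC))
cv2.imwrite("pics/b.png",cv2.resize(s["frame"][180:310,280:420,::-1],None,fx=4.5,fy=4.5,interpolation=cv2.INTER_CUBIC))
E
```

```text
btn front [478.6 321.8  74. ] fing front [471.3 320.1  74. ] bead [489.3 323.   88.5] [494.6 323.7  88.5]
```

View pics/a.png

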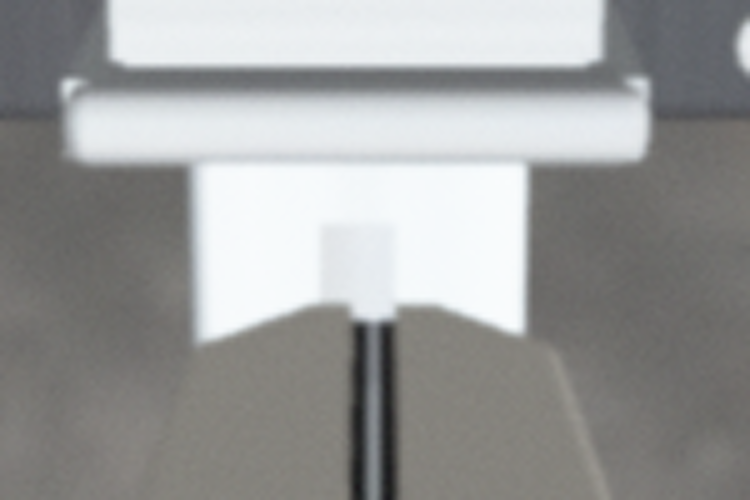

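View pics/b.png

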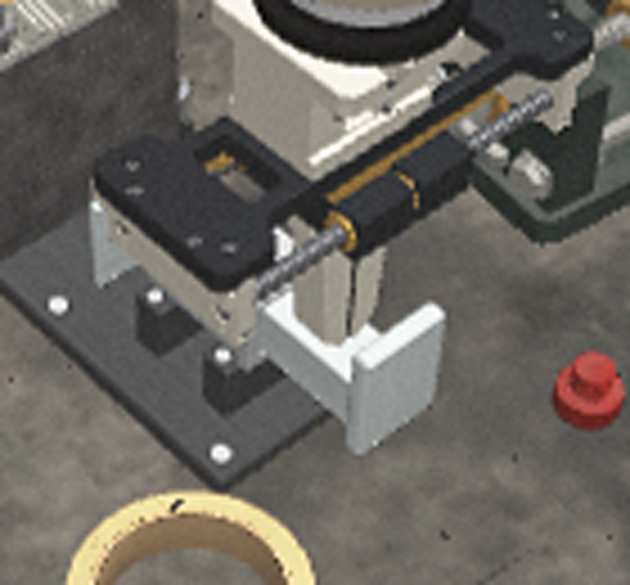

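```bash
python3 -m handwheel '{"delta_pos":[[0.9,0.11,-0.1],[0.9,0.11,-0.1],[0.9,0.11,0],[0.9,0.11,0],[0.9,0.11,0],[0.9,0.11,0],[0.9,0.11,0],[0.9,0.11,0],[0.9,0.11,0],[0.9,0.11,0]],"twist":[0,0,0,0,0,0,0,0,0,0]}'
```

```text
t: 12.48
tcp_pos: [472.5, 320.0, 73.9]
tool_rot: [-180.0, -0.1, 7.0]
ft_force: [-2.0, -1.4, 9.9]
opening: 0.3
```

```bash
python3 -m handwheel '{"delta_pos":[[0.6,0.07,0],[0.6,0.07,0],[0.6,0.07,0],[0.6,0.07,0],[0.6,0.07,0],[0.6,0.07,0],[0,0,0],[0,0,0],[0,0,0],[0,0,0]],"twist":[0,0,0,0,0,0,0,0,0,0]}';  python3 - <<'E'
from h import *
import cv2
np.set_printoptions(precision=1,suppress=True)
o=env.observe();c=env.capture("wrist");c=wcam(c,o);s=env.capture("scene")
cv2.imwrite("pics/a2.png",cv2.resize(c["frame"][230:330,250:400,::-1],None,fx=5,fy=5,interpolation=cv2.INTER_CUBIC))
cv2.imwrite("pics/b2.png",cv2.resize(s["frame"][180:310,280:420,::-1],None,fx=4.5,fy=4.5,interpolation=cv2.INTER_CUBIC))
E
```

```text
t: 13.32
tcp_pos: [476.2, 320.4, 73.9]
tool_rot: [-180.0, -0.1, 7.0]
ft_force: [-0.4, -1.3, 10.4]
opening: 0.4
```

View pics/a2.png

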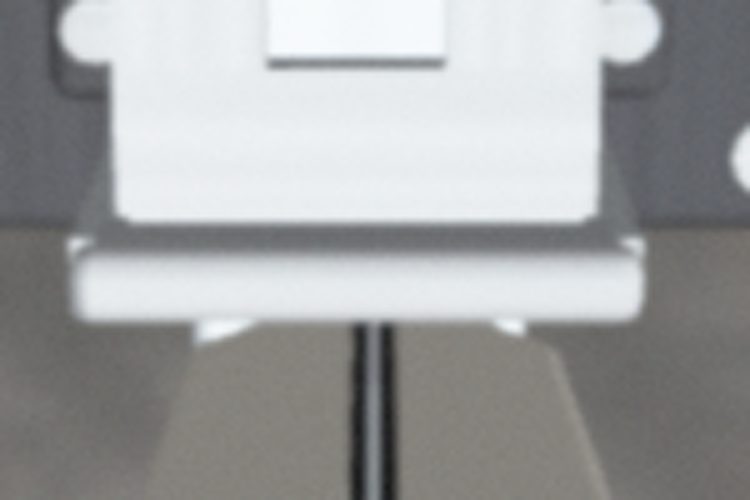

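View pics/b2.png

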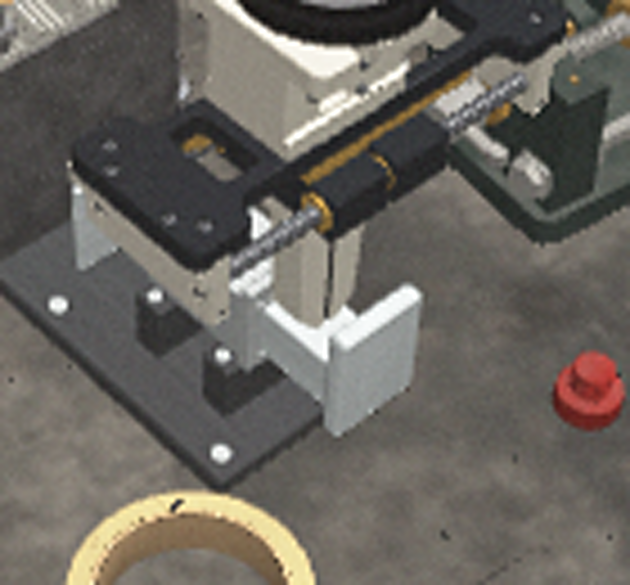

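```bash
python3 -m handwheel '{"delta_pos":[[0,0,1],[0,0,1],[0,0,2],[0,0,4],[0,0,8],[0,0,10],[0,0,12],[0,0,12],[0,0,10],[0,0,0]],"twist":[0,0,0,0,0,0,0,0,0,0]}'; python3 - <<'E'
from h import *
import cv2
np.set_printoptions(precision=1,suppress=True)
o=env.observe();c=env.capture("wrist");c=wcam(c,o);s=env.capture("scene")
cv2.imwrite("pics/a3.png",c["frame"][:,:,::-1])
cv2.imwrite("pics/b3.png",cv2.resize(s["frame"][180:310,280:420,::-1],None,fx=4.5,fy=4.5,interpolation=cv2.INTER_CUBIC))
E
```

```text
t: 14.25
tcp_pos: [476.5, 320.9, 135.9]
tool_rot: [-179.9, -0.2, 7.0]
ft_force: [-0.3, 0.3, 0.0]
opening: 0.3
```

View pics/a3.png

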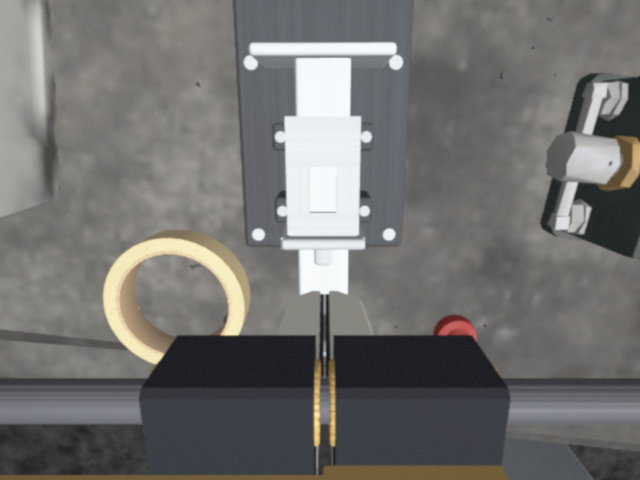

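View pics/b3.png

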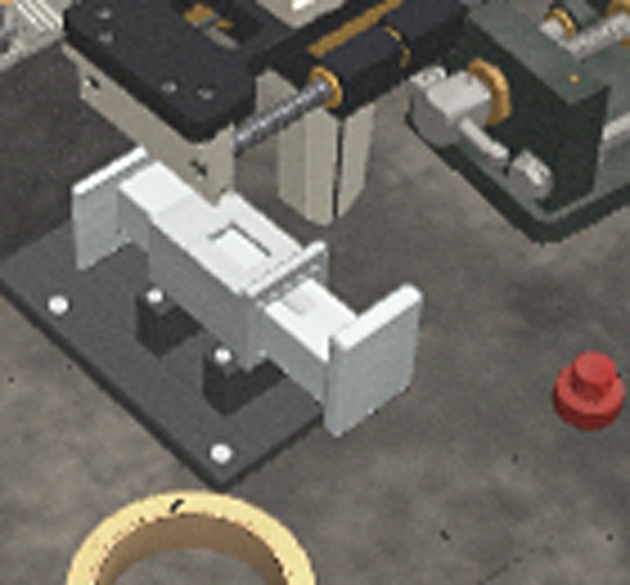

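The button's front is under the mouth and held down, with its rear still visible at about (322,264). Next I move over and behind the end plate.

```bash
python3 -m handwheel '{"delta_pos":[[-7,-1,0],[-8,-1,0],[-8,-1,0],[-8,-1,0],[-8,-1,0],[-8,-1,0],[-8,-1,0],[-6,-0.7,0],[0,0,0],[0,0,0]],"twist":[0,0,0,0,0,0,0,0,0,0]}'; python3 - <<'E'
from h import *
import cv2
np.set_printoptions(precision=1,suppress=True)
o=env.observe();c=env.capture("wrist");c=wcam(c,o);print(o["tcp_pos"])
cv2.imwrite("pics/a4.png",c["frame"][:,:,::-1])
E
```

```text
t: 15.18
tcp_pos: [414.4, 312.7, 133.3]
tool_rot: [-180.0, -0.0, 7.1]
ft_force: [-0.6, 0.1, 0.6]
opening: 0.2
[414.4 312.7 133.3]
```

View pics/a4.png

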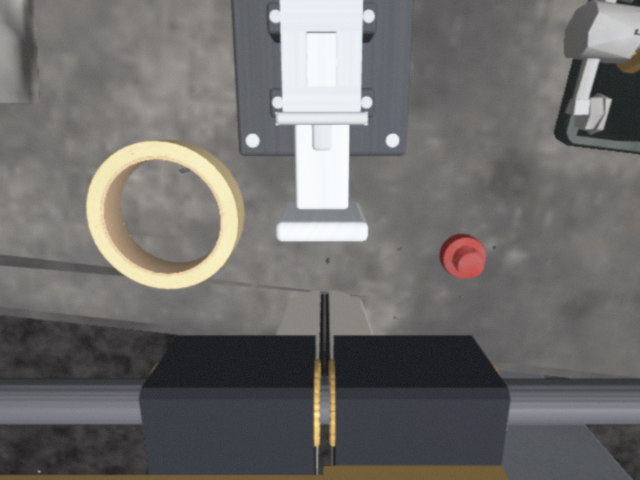

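```bash
python3 - <<'E'
from h import *
np.set_printoptions(precision=1,suppress=True)
o=env.observe();c=env.capture("wrist");c=wcam(c,o)
print("plate back",atz(c,323,241,101),atz(c,323,241,104),"front",atz(c,323,222,104),"btn rear",atz(c,322,149,74),"bead near",atz(c,322,125,88.5),"hole far/near",atz(c,322,32,79),atz(c,322,87,79),"hole x sides",atz(c,307,60,79)-atz(c,337,60,79))
E
```

```text
plate back [435.6 316.  101. ] [436.4 316.1 104. ] front [445.5 317.2 104. ] btn rear [476.5 321.6  74. ] bead near [488.3 323.   88.5] hole far/near [529.6 328.   79. ] [505.7 325.1  79. ] hole x sides [-1.7 14.1  0. ]
```

```bash
python3 -m handwheel '{"delta_pos":[[0,0.1,-8],[0,0.1,-8],[0,0.1,-8],[0,0.1,-8],[0,0.1,-8],[0,0.1,-8],[0,0,-6],[0,0,-5],[0,0,0],[0,0,0]],"twist":[0,0,0,0,0,0,0,0,0,0]}'; python3 -m handwheel '{"delta_pos":[[1.5,0.18,0],[1.5,0.18,0],[1.5,0.18,0],[1.5,0.18,0],[1.5,0.18,0],[1.5,0.18,0],[1,0.12,0],[1,0.12,0],[1,0.12,0],[0,0,0]],"twist":[0,0,0,0,0,0,0,0,0,0]}'
```

```text
t: 16.12
tcp_pos: [414.4, 313.2, 74.0]
tool_rot: [180.0, 0.0, 7.0]
ft_force: [-1.0, 0.1, -0.9]
opening: 0.5
t: 16.95
tcp_pos: [426.4, 314.6, 74.1]
tool_rot: [180.0, 0.0, 7.0]
ft_force: [-0.4, -1.4, 0.8]
opening: 0.6
```

```bash
python3 -m handwheel '{"delta_pos":[[0.5,0.06,0],[0.5,0.06,0],[0.5,0.06,0],[0.5,0.06,0],[0.5,0.06,0],[0.5,0.06,0],[0.5,0.06,0],[0.5,0.06,0],[0.5,0.06,0],[0.5,0.06,0]],"twist":[0,0,0,0,0,0,0,0,0,0]}'
```

```text
t: 17.78
tcp_pos: [430.8, 315.1, 74.1]
tool_rot: [180.0, 0.1, 7.0]
ft_force: [-5.3, -0.7, 3.4]
opening: 0.0
```

In contact, pushing with about 5 N. I continue forward.

```bash
python3 -m handwheel '{"delta_pos":[[1,0.12,0],[1,0.12,0],[1,0.12,0],[1,0.12,0],[1,0.12,0],[1,0.12,0],[1,0.12,0],[1,0.12,0],[1,0.12,0],[1,0.12,0]],"twist":[0,0,0,0,0,0,0,0,0,0]}'
```

```text
t: 18.62
tcp_pos: [440.8, 316.4, 74.1]
tool_rot: [180.0, 0.1, 7.0]
ft_force: [-5.9, 0.1, 2.8]
opening: 0.1
```

```bash
python3 -m handwheel '{"delta_pos":[[1,0.12,0],[1,0.12,0],[1,0.12,0],[1,0.12,0],[1,0.12,0],[1,0.12,0],[1,0.12,0],[1,0.12,0],[1,0.12,0],[1,0.12,0]],"twist":[0,0,0,0,0,0,0,0,0,0]}';  python3 - <<'E'
from h import *
import cv2
np.set_printoptions(precision=1,suppress=True)
o=env.observe();c=env.capture("wrist");c=wcam(c,o);print(o["tcp_pos"])
cv2.imwrite("pics/a5.png",c["frame"][:,:,::-1])
E
```

```text
t: 19.45
tcp_pos: [450.8, 317.6, 74.1]
tool_rot: [180.0, 0.1, 7.0]
ft_force: [-5.9, 0.4, 4.1]
opening: 0.6
[450.8 317.6  74.1]
```

View pics/a5.png

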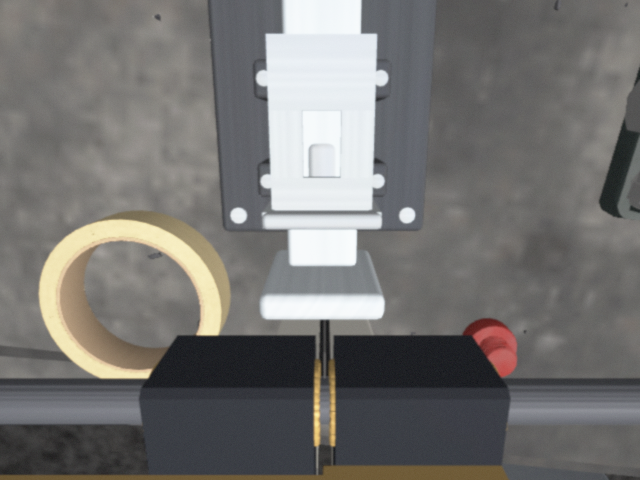

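The button's front shows in the hole at row 145. It needs about 10 mm more, which agrees with the plan.

```bash
python3 -m handwheel '{"delta_pos":[[0.8,0.1,0],[0.8,0.1,0],[0.8,0.1,0],[0.8,0.1,0],[0.8,0.1,0],[0.8,0.1,0],[0.8,0.1,0],[0.8,0.1,0],[0.8,0.1,0],[0.4,0.05,0]],"twist":[0,0,0,0,0,0,0,0,0,0]}'
```

```text
t: 20.33
tcp_pos: [459.2, 318.6, 74.1]
tool_rot: [-180.0, -0.0, 7.0]
ft_force: [-0.6, -0.0, -0.3]
opening: 0.7
```

```bash
python3 -m handwheel '{"delta_pos":[[0.2,0.02,0],[0.2,0.02,0],[0.2,0.02,0],[0.2,0.02,0],[0.2,0.02,0],[0,0,0],[0,0,0],[0,0,0],[0,0,0],[0,0,0]],"twist":[0,0,0,0,0,0,0,0,0,0]}';  python3 - <<'E'
from h import *
import cv2
np.set_printoptions(precision=1,suppress=True)
o=env.observe();c=env.capture("wrist");c=wcam(c,o);print(o["tcp_pos"])
cv2.imwrite("pics/a6.png",cv2.resize(c["frame"][100:300,200:440,::-1],None,fx=3,fy=3,interpolation=cv2.INTER_CUBIC))
E
```

```text
t: 21.17
tcp_pos: [460.1, 318.7, 74.1]
tool_rot: [-180.0, -0.0, 7.0]
ft_force: [-1.1, 0.5, -0.3]
opening: 0.5
[460.1 318.7  74.1]
```

View pics/a6.png

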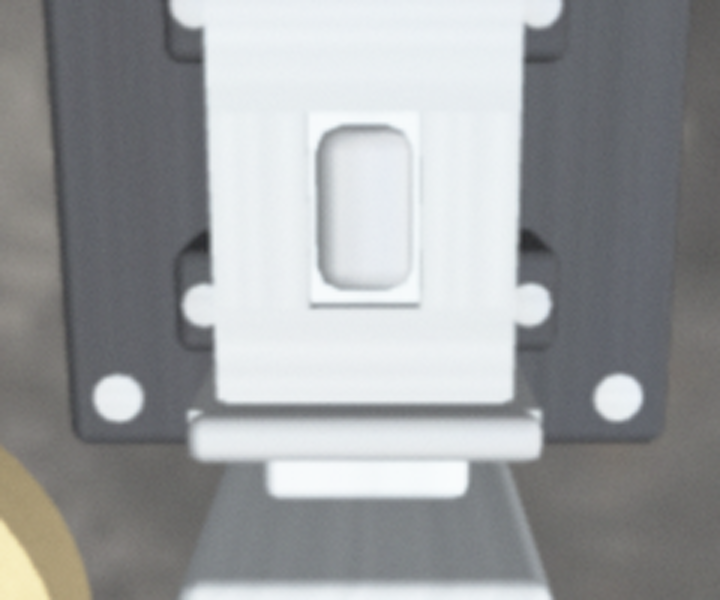

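The button has popped up, centred in the hole with sides visible all round. I back off and then lift.

```bash
python3 -m handwheel '{"delta_pos":[[-2,-0.24,0],[-4,-0.5,0],[-5,-0.6,0],[-5,-0.6,0],[-5,-0.6,2],[-4,-0.5,6],[0,0,10],[0,0,12],[0,0,12],[0,0,12]],"twist":[0,0,0,0,0,0,0,0,0,0]}';python3 -m handwheel '{"delta_pos":[[0,0,12],[0,0,10],[0,0,10],[0,0,0],[0,0,0],[0,0,0],[0,0,0],[0,0,0],[0,0,0],[0,0,0]],"twist":[0,0,0,0,0,0,0,0,0,0]}';  python3 - <<'E'
from h import *
import cv2
o=env.observe();print(o["tcp_pos"],o["ft_force"])
c=env.capture("wrist");s=env.capture("scene");t=env.capture("top")
cv2.imwrite("pics/a7.png",c["frame"][:,:,::-1])
cv2.imwrite("pics/b7.png",cv2.resize(s["frame"][150:360,230:450,::-1],None,fx=2.8,fy=2.8,interpolation=cv2.INTER_CUBIC))
for q in ["tape","plug"]:
    for n in ["scene","top"]: print(q,n,[(b["bbox"],round(b["p"],2)) for b in env.boxes_of(n,q)[:1]])
E
```

```text
t: 22.05
tcp_pos: [435.3, 315.8, 129.8]
tool_rot: [-180.0, -0.1, 7.0]
ft_force: [-0.1, -0.5, 0.2]
opening: 0.6
t: 22.88
tcp_pos: [435.0, 315.6, 159.8]
tool_rot: [180.0, 0.0, 7.0]
ft_force: [-0.1, 0.2, 0.8]
opening: 0.4
[434.95689309 315.58857074 159.83936769] [-0.07082732  0.16703691  0.83275238]
tape scene [([320.8, 317.1, 61.4, 56.1], 0.95)]
tape top [([261.8, 300.1, 40.0, 47.9], 0.66)]
plug scene [([411.6, 267.5, 16.5, 20.7], 0.55)]
plug top []
```

View pics/a7.png

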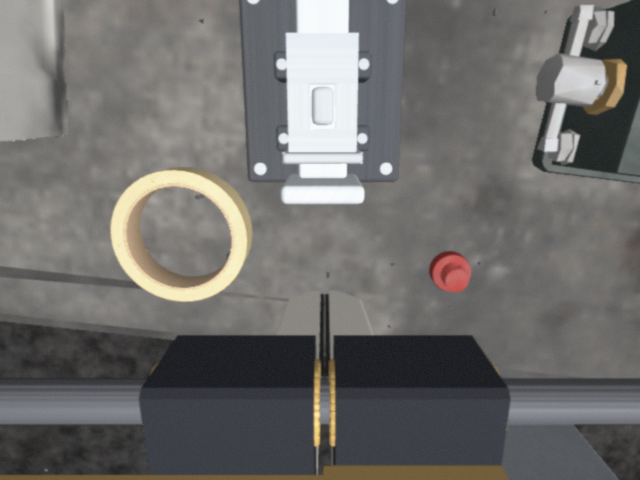

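View pics/b7.png

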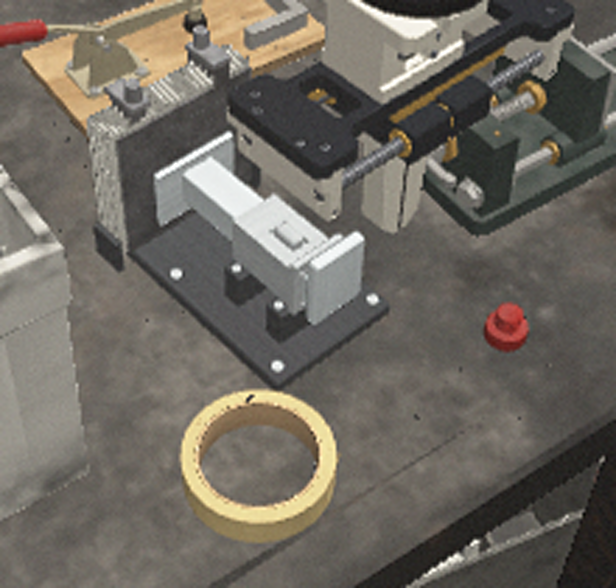

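The button is up and centred in the hole (about (322,106) in the wrist picture). The tape and plug are where they were at the start, and the robot stands clear.

```bash
python3 -c "
from station import env
print(env.close_job())"
```

```text
the job is handed in; nothing more can be done
None
```

The rod is locked: the button has popped up in the sleeve's hole, and the job was handed in at about 23 s of the 64 s allowed.

- **Pressing and sliding:** I pressed the button flush with the shut fingertips at about 10 N. That put the rod's top at about 74 mm. Still pressing, I slid the rod about 22 mm, so the button's front went about 5 mm under the mouth.
- **Pushing home:** I then pushed the rod on by the back of its end plate with about 6 N until the push force fell away, and backed off.
- **Last checks:** The pictures show the button up and centred in the hole. The tape and plug look unmoved. The tool stands clear with about 0 N on it.
- **What I could not confirm:**
  - The networks never found the bushing. I saw it only by eye in the first top picture, well away from the arm's path, and did not check it again at the end.
  - The final top view gave a smaller, shifted box for the tape and none for the plug, probably because the arm was partly in the way. The scene camera placed both where they started.

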